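Put bottle, tumbler and timer back in their own places

TASK

After the counter was wiped, three things went back in each other's places: the green bottle is in the glass rack, a tumbler is on the timer's charging cradle, and the timer is in the round bottle coaster. Put them right, setting one aside on a free patch of counter while you change them over: the bottle upright in its coaster, the timer flat in its cradle, and the tumbler, upside down as it is, in the rack cell the bottle leaves free. Set the glass down gently, tip nothing over, and leave the other three tumblers and the ice tray where they are.

Things in the scene. Friction and masses are not known exactly. Their poses are not given: they have to be found in the camera images.
- bottle: Green glass bottle with aluminium twist cap, 460 g, 208 high: body diameter 68 up to 115, shoulder up to 150, straight neck and cap of diameter 29 to 31 from 150 to 208, good to grip at 180. Origin: centre of its underside; z up. Starts in any one of the rack's four cells; belongs in the coaster.
- tumbler: Clear glass tumbler, upside down, 190 g: height 100, outer diameter 58 at the mouth (below), 54 at the closed base (on top). Origin: centre of the mouth rim it stands on; z up. The stray one, the only one outside the rack: starts about the middle of the cradle; belongs in the rack, upside down, in the cell the bottle takes up at the start.
- timer: Push-button kitchen timer, white plastic block 50 along x, 74 along y, 45 high, flat buttons on top 4 more; 140 g. Dark display on its -x face. Origin: centre of its underside; z up. Starts in the middle of the coaster, at any yaw; belongs in the cradle, display to either long side.
- coaster: Round steel bottle coaster with cork floor, fixed to the counter: 106 across the rim, 94 across inside at the floor; floor 3 and rim 12 above the counter. Origin: centre, on the counter (height 0); z up. The bottle's underside rests 3 above the origin.
- cradle: The timer's charging cradle, black plastic with low rim and two brass contacts, fixed to the counter: outside 76 along x, 98 along y; inside the rim 68 by 90; floor 6, rim top 12 above the counter. Origin: centre, on the counter; z up. The timer sits flat in it, 74 mm side along the cradle's y (either way round).
- rack: White slotted glass rack, fixed: 196 square, walls 50 high. 2 by 2 cells, each 92 square inside, centres at x, y = +-48 in its frame, dividers 44 high, floor 8 above the counter. Origin: its centre, on the counter; z up. Three cells hold tumblers, one the bottle. Within 0.72 m of the robot's base axis only listed things stand on the counter; bare counter between them is free for setting down.
- rack_tumbler_1: Clear glass tumbler, upside down, 190 g: height 100, outer diameter 58 at the mouth (below), 54 at the closed base (on top). Origin: centre of the mouth rim it stands on; z up. One of three that stand rightly in the rack, each in its own cell (any cell); it stays there.
- rack_tumbler_2: Clear glass tumbler, upside down, 190 g: height 100, outer diameter 58 at the mouth (below), 54 at the closed base (on top). Origin: centre of the mouth rim it stands on; z up. One of three that stand rightly in the rack, each in its own cell (any cell); it stays there.
- rack_tumbler_3: Clear glass tumbler, upside down, 190 g: height 100, outer diameter 58 at the mouth (below), 54 at the closed base (on top). Origin: centre of the mouth rim it stands on; z up. One of three that stand rightly in the rack, each in its own cell (any cell); it stays there.
- ice_tray: Silicone ice tray, light blue, 2 by 4 cubes: 106 along x, 172 along y, 28 high. Origin: centre of its underside. Lies loose on the counter, on the robot's left or right, the other side from the rack; it stays there.

How it is judged (in metres and radians):
At the end, for the whole second after the job is handed in: Bottle upright in the coaster (17 mm), timer flat in the cradle along its long side (13 mm), stray tumbler upside down on the floor of a rack cell (22 mm), all at rest; the other tumblers level within 25 mm and the ice tray within 20 mm of their start; glass neither dropped nor banged (horizontal distance between bottle and coaster below 0.017 m and z of bottle in the frame of coaster between -0.001 and 0.007 m and angle between each of bottle, timer, tumbler, rack_tumbler_1, rack_tumbler_2, rack_tumbler_3's own z axis and vertical below 0.06 rad and linear speed of each of bottle, timer, tumbler below 0.02 m/s and angular speed of each of bottle, timer, tumbler below 0.2 rad/s and x of timer in the frame of cradle between -0.013 and 0.013 m and y of timer in the frame of cradle between -0.013 and 0.013 m and angle between the x axis of timer and the x axis of cradle, either way round below 0.35 rad and z of timer in the frame of cradle between 0.002 and 0.01 m and ((x of tumbler in the frame of rack between -0.07 and -0.026 m and y of tumbler in the frame of rack between -0.07 and -0.026 m) or (x of tumbler in the frame of rack between -0.07 and -0.026 m and y of tumbler in the frame of rack between 0.026 and 0.07 m) or (x of tumbler in the frame of rack between 0.026 and 0.07 m and y of tumbler in the frame of rack between -0.07 and -0.026 m) or (x of tumbler in the frame of rack between 0.026 and 0.07 m and y of tumbler in the frame of rack between 0.026 and 0.07 m)) and z of tumbler in the frame of rack between 0.004 and 0.012 m and distance of each of rack_tumbler_1, rack_tumbler_2, rack_tumbler_3 from where it was at the start of the episode below 0.025 m and distance of ice_tray from where it was at the start of the episode below 0.02 m); the robot touches nothing.
It fails at once if the bottle, a tumbler or the timer is tipped over (angle between any of bottle, tumbler, timer, rack_tumbler_1, rack_tumbler_2, rack_tumbler_3's own z axis and vertical above 0.6 rad).
It fails at once if one of the three tumblers in the rack is lifted or shoved out of its place (more than 30 mm) (distance of any of rack_tumbler_1, rack_tumbler_2, rack_tumbler_3 from where it was at the start of the episode above 0.03 m).
It fails at once if the ice tray is disturbed (moved more than 20 mm) (distance of ice_tray from where it was at the start of the episode above 0.02 m).
It fails at once if glass is banged down: the bottle hits the coaster or the rack, or the tumbler the rack or the cradle, with more than 100 N (contact force between bottle and coaster above 100 N or contact force between any of bottle, tumbler and rack above 100 N or contact force between tumbler and cradle above 100 N).
It fails at once if the bottle or the tumbler is dropped (falls freely, out of the fingers, at over 0.6 m/s, as from about 20 mm) ((linear speed of bottle above 0.6 m/s and contact force between the fingers and bottle below 0.05 N) or (linear speed of tumbler above 0.6 m/s and contact force between the fingers and tumbler below 0.05 N)).
It also fails if it takes over 109 s, if anything falls off the work surface, if the arm or the gripper's body presses on something with over 40 N, if the wrist force passes 120 N, or if a joint passes its speed limit or range.

ROBOT

A 6-joint arm with a two-finger parallel gripper is mounted at the origin on the work surface. World frame = base frame: x ahead of the robot, y to its left, z up, the work surface at z = 0. Lengths are in m, angles in degrees, forces in N, time in s.
With the tool pointing down it reaches from about 0.3 to 0.75 m from the base axis. Payload 8.5 kg.
Tool frame: the origin (TCP) lies on the centre line of the jaws, within the pads' length; the fingertips stand 25 mm ahead of it and the grasp point (between the pads) lies 6 mm ahead of it; z points along the fingers, y is the line along which they close (so a half turn about z gives the same grasp; the last joint's range is limited). The gripper opens to 85 mm and grips with 20 to 120 N. Pads are 22 mm wide; open, the fingers measure 114 mm over their backs; the gripper's body (76 mm by 85 mm) begins 54 mm behind the grasp point. The pads swing forward as they close: fully open they stand 13 mm farther back than shut.
Start: joints at [51.95, 21.807, 74.336, -0, 83.858, -12.336], TCP at [0.239, 0.496, 0.256] pointing down, gripper open.
Joint ranges: [-178.18, 178.18], [-50.72, 133.34], [12.68, 142.11], [-81.47, 261.47], [9.98, 163.14], [-165.26, 165.26]. Speed limits (degrees/s): [136.94, 136.94, 180, 180, 180, 180].

INTERFACE

Orientations are given as a 3x3 rotation matrix whose columns are the frame's x, y, z axes.
In Python, from rig import telemetry, optics, env gives the robot as it stands.
- The arm moves only by the tool send_rows, never from a script. Its argument "deltas" is a list that holds one entry, the list of rows, each a list of 7 numbers: the shift along the tool's x, y, z in m, then the turn, a rotation vector about the tool's x, y, z in rad, then the opening, from -1 (shut) to 1 (fully open), so that 0 is half open. In form: [[[x, y, z, ax, ay, az, grip], ...]]. A call has 1 to 12 rows; each row shifts and turns the commanded pose from where the row before left it, along the tool's axes as they then stand; what a row does not reach is not made up. A row lasts 1/8 s, in which the tool goes at most 62.5 mm and 10.7 degrees, less where a joint would pass 70% of its speed; a pose out of reach is approached as far as the arm can. A call is refused whole if a number of a shift passes 0.0625 or a number of a turn 0.188, either way. A call with a gripper value outside its range is refused whole. The fingers move at their own pace and stop on an object; "squeeze" is the grip in N (left out, the last holds). Time passes only in rows, so rows that do not move let the fingers close. It gives the time, the measured TCP pose, the force, the opening and the grip force at its end, in the units of the state.
- telemetry.observe(): the state, without advancing time (a new reading comes with each control period).
- optics.get_image(name): name is "scene" or "top" or "wrist"; returns a dict with "image" (400x640x3 uint8, red, green, blue), "range_z" (400x640 float32, m along the optical axis (not along the pixel's ray), 0 where there is no reading), "K" (3x3 intrinsics, pixels), "rvec" (rotation vector, rad) and "tvec" (3), from world to camera coordinates, as OpenCV has them; the wrist camera has in their place "hand_eye" (4x4, takes a point from camera to tool coordinates, whose origin is the TCP and whose axes are the flange's). Camera axes: x right, y down, z forward; pixel columns grow to the right and rows downward; lengths in m; the calibration is good to about 2 mm. The wrist camera is an equidistant fisheye: a pixel r from the principal point sees the ray r / f radians off the axis. A picture is of the moment at which its call begins: read the wrist's pose just before it.
- env.close_job(): hands the job in; it is judged then, once.
The state is a dict: "time_s": time; "q": joint angles; "qvel": joint speeds; "joint_efforts": joint torques, N m; "position": TCP position; "tool_rot": TCP orientation; "ft_force": force on the tool from outside, world axes, zero at the start; "wrist_torque": the same for the moment, N m; "grip_width": finger opening in m; "gripper_force": force on a finger pad.
Only numpy, scipy, OpenCV 4.12 (cv2) and the standard library are available. Lean on these libraries where they do the work, as an engineer would, in place of code of your own. Each camera call takes 0.05 s, during which the arm holds its last target. There are 200 camera calls.

## Working session

There is one attempt and no reset: what is moved stays moved. The work goes in short steps, Python scripts to look and compute and a tool call to move; the robot and the scene stay as the last step left them, time stands still between calls to the robot, and variables do not carry over. Pictures are saved under pics/ and viewed, at most 14 in all, crops included, and the job is handed in when it is done.

Besides the shell and the picture viewer there is one more tool, called after ">>>" as name([rows], argument=value, ...), one row to a line, values as JSON. send_rows: Moves the arm, as the interface text tells. Its arguments: {"type":"object","properties":{"deltas":{"type":"array"},"squeeze":{"type":"number"}},"required":["deltas"]}

```bash
ls; mkdir -p pics; python3 - <<'E'
from rig import telemetry, optics
import cv2, numpy as np
s=telemetry.observe(); print({k:np.round(v,3).tolist() for k,v in s.items()})
for n in("scene","top"):
    d=optics.get_image(n); cv2.imwrite(f"pics/{n}0.png",d["image"][:,:,::-1]); np.savez(f"pics/{n}0.npz",**d)
    print(n,d["K"].tolist(),d["rvec"],d["tvec"])
E
```

```text
pics
{'time_s': 0.0, 'q': [51.948, 21.842, 74.384, 0.001, 83.859, -12.334], 'qvel': [-0.019, 0.067, -0.046, 0.022, -0.027, 0.022], 'joint_efforts': [-0.001, -44.846, -23.128, -0.0, 0.005, 0.0], 'position': [0.238, 0.495, 0.256], 'tool_rot': [[-0.901, 0.434, -0.001], [0.434, 0.901, -0.001], [0.0, -0.001, -1.0]], 'ft_force': [-0.348, -0.537, 0.253], 'wrist_torque': [0.017, 0.017, 0.011], 'gripper_force': 0.0, 'grip_width': 0.085}
scene [[451.0460528282686, 0.0, 317.1403329279024], [0.0, 451.0460528282686, 198.22429324146086], [0.0, 0.0, 1.0]] [ 2.18911381  1.11713073 -0.42788959] [-0.28311982 -0.28551504  1.56271449]
top [[510.74918956326826, 0.0, 318.48176837815026], [0.0, 510.74918956326826, 209.53057476393155], [0.0, 0.0, 1.0]] [ 2.06282226 -2.16531736  0.23082338] [0.0179959  0.55212439 1.06521749]
```

View pics/scene0.png

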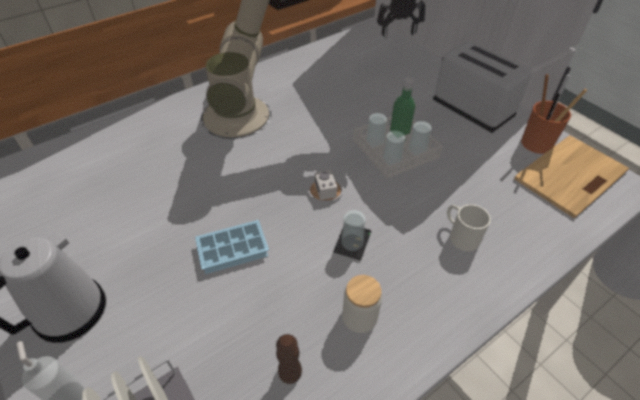

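View pics/top0.png

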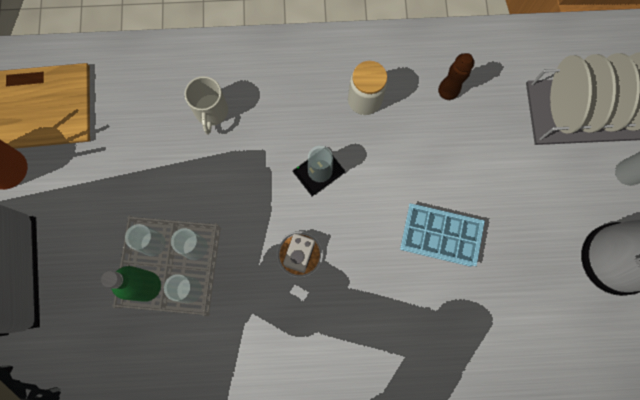

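The scene view shows the rack with the bottle at about (400,115), the timer in the coaster at (325,187), the tumbler on the cradle at (353,232) and the ice tray at (232,245). In the top view the rack is at about (165,265) with the bottle in its lower-left cell, the coaster is at (300,253) and the cradle at (319,173). I'll enlarge the top view.

```bash
cat > h.py <<'E'
import numpy as np, cv2
from scipy.spatial.transform import Rotation as R
def load(n): return dict(np.load(n))
def ray(d,uv,z):
    """world point at height z along pixel ray (external cams)"""
    M=R.from_rotvec(np.ravel(d["rvec"])).as_matrix(); t=np.ravel(d["tvec"])
    c=-M.T@t; v=M.T@np.linalg.inv(d["K"])@np.array([uv[0],uv[1],1.])
    return c+v*(z-c[2])/v[2]
def cloud(d):
    M=R.from_rotvec(np.ravel(d["rvec"])).as_matrix(); t=np.ravel(d["tvec"])
    v,u=np.mgrid[:400,:640]; z=d["range_z"]
    P=np.stack([u*z,v*z,z],-1)@np.linalg.inv(d["K"]).T
    return (P-t)@M
def wpt(hand,T,s,K,uv,z):
    """world point at height z for wrist fisheye pixel"""
    x=(uv[0]-K[0,2])/K[0,0]; y=(uv[1]-K[1,2])/K[1,1]; r=np.hypot(x,y)
    v=np.array([np.sin(r)*x/r,np.sin(r)*y/r,np.cos(r)])
    Rt=np.array(s["tool_rot"]); p=np.array(s["position"])
    c=p+Rt@hand[:3,3]; w=Rt@hand[:3,:3]@v
    return c+w*(z-c[2])/w[2]
E
python3 - <<'E'
from h import *
d=load("pics/top0.npz"); im=d["image"][:,:,::-1]
cv2.imwrite("pics/topc.png",cv2.resize(im[140:325,100:360],None,fx=3,fy=3,interpolation=cv2.INTER_CUBIC))
P=cloud(d); np.set_printoptions(precision=3,suppress=True)
for n,u,v in[("timer",300,250),("tumbler top",320,153),("glass",138,230),("rack",172,217),("tray",445,235),("counter",350,200),("cap",112,279)]: print(n,P[v,u])
E
```

```text
timer [0.467 0.036 0.045]
tumbler top [ 0.666 -0.017  0.107]
glass [0.516 0.369 0.108]
rack [ 0.564  0.329 -0.001]
tray [ 0.487 -0.289  0.029]
counter [ 0.584 -0.084 -0.002]
cap [0.407 0.376 0.219]
```

View pics/topc.png

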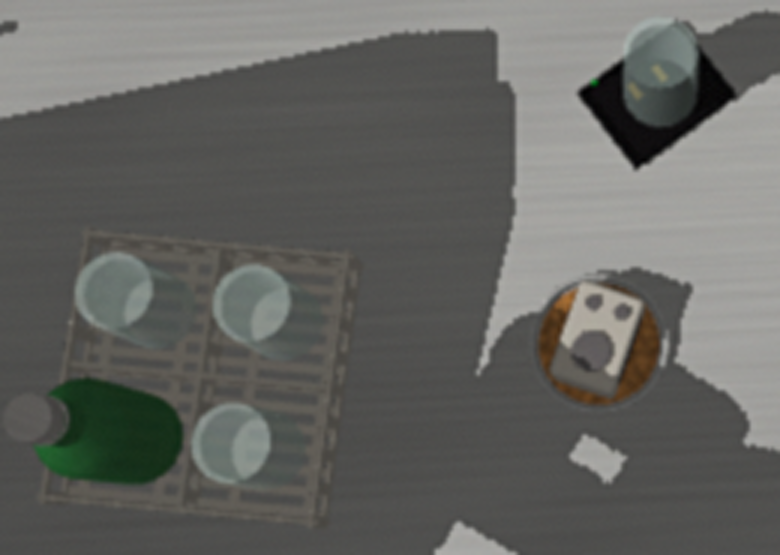

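The crop shows the rack corners at (85,233), (355,255), (318,523) and (42,497), and the cap at (36,418). The coaster centre is at (600,340), the timer corners start at (583,282) and (642,300), the cradle corners are (579,94), (637,168) and (737,95), and the stray tumbler's top is at (661,58).

```bash
python3 - <<'E'
from h import *
d=load("pics/top0.npz"); P=cloud(d); np.set_printoptions(precision=3,suppress=True)
M=R.from_rotvec(np.ravel(d["rvec"])).as_matrix();print("cam",-M.T@np.ravel(d["tvec"]))
f=lambda x,y,z:ray(d,(x/3+100-1/3,y/3+140-1/3),z)
r=np.array([f(*c,.05) for c in[(85,233),(355,255),(318,523),(42,497)]]);print("rack",r[:,:2].tolist(),r.mean(0), np.linalg.norm(r-np.roll(r,-1,0),axis=1))
e=r[0]+r[1]-r[2]-r[3];print("rack yaw x",np.degrees(np.arctan2(e[1],e[0])))
print("coaster",f(600,340,.012))
c=np.array([f(*c,.012) for c in[(579,94),(637,168),(737,95)]]);print("cradle",c,(c[0]+c[2])/2)
for a in(c[1]-c[0],c[2]-c[1]):print(np.linalg.norm(a),np.degrees(np.arctan2(a[1],a[0])))
print("tumbler",f(661,58,.106),"rackt",f(115,290,.108),f(253,303,.108),f(232,443,.108),"cap",f(36,418,.216))
# timer top from depth
Q=P[225:285,270:330].reshape(-1,3);Q=Q[(Q[:,2]>.035)&(Q[:,2]<.06)]
b=cv2.minAreaRect((Q[:,:2]*1000).astype(np.float32));print("timer",b,len(Q))
Q=P[225:285,80:150].reshape(-1,3);Q=Q[(Q[:,2]>.205)];print("capdepth",Q.mean(0),len(Q))
Q=P[190:270,390:500].reshape(-1,3);Q=Q[(Q[:,2]>.015)&(Q[:,2]<.04)];print("tray",cv2.minAreaRect((Q[:,:2]*1000).astype(np.float32)))
E
```

```text
cam [0.319 0.006 1.157]
rack [[0.5566901269721279, 0.41158178730663875], [0.5306816851234148, 0.2135762884457299], [0.3392526851060248, 0.24122451789831809], [0.36687499444093163, 0.43655330649656415]] [0.448 0.326 0.05 ] [0.2   0.193 0.197 0.191]
rack yaw x -7.858379350576713
coaster [0.464 0.038 0.012]
cradle [[ 0.657  0.046  0.012]
 [ 0.595  0.004  0.012]
 [ 0.65  -0.076  0.012]] [ 0.653 -0.015  0.012]
0.07431902260228257 -145.36985985572977
0.0969671136854587 -55.81967785194213
tumbler [ 0.653 -0.017  0.106] rackt [0.503 0.368 0.108] [0.489 0.273 0.108] [0.394 0.287 0.108] cap [0.407 0.377 0.216]
timer ((462.78668212890625, 38.9660530090332), (50.90682601928711, 74.17657470703125), 68.2771224975586) 780
capdepth [0.403 0.354 0.284] 234
tray ((489.6152648925781, -283.06768798828125), (172.00772094726562, 107.1909408569336), 73.76721954345703)
```

>>> send_rows([
  [[-0.0315,-0.0284,0,0,0,-0.006,1],[-0.0315,-0.0284,0,0,0,-0.006,1],[-0.0315,-0.0284,0,0,0,-0.006,1],[-0.0315,-0.0284,0,0,0,-0.006,1],[-0.0315,-0.0284,0,0,0,-0.006,1],[-0.0315,-0.0284,0,0,0,-0.006,1],[-0.0315,-0.0284,0,0,0,-0.006,1],[-0.0315,-0.0284,0,0,0,-0.006,1],[-0.0315,-0.0284,0,0,0,-0.006,1],[-0.0315,-0.0284,0,0,0,-0.006,1],[-0.0315,-0.0284,0,0,0,-0.006,1],[-0.0315,-0.0284,0,0,0,-0.006,1]],
], squeeze=40)

```text
time_s: 1.6
position: [0.447, 0.0298, 0.2562]
tool_rot: [[-0.93, 0.368, -0.0], [0.368, 0.93, 0.0], [0.0, 0.0, -1.0]]
ft_force: [0.9, 0.4, -0.1]
grip_width: 0.0857
gripper_force: 0.0
```

```bash
cat > st.py <<'E'
import sys
from h import *
from rig import telemetry
s=telemetry.observe(); p=np.array(s["position"]); Rt=np.array(s["tool_rot"])
yaw=np.degrees(np.arctan2(Rt[1,1],Rt[0,1]))
print("t",round(s["time_s"],2),"p",p.round(4),"yawY",round(yaw,2),"zaxis",Rt[:,2].round(3),"F",np.round(s["ft_force"],1),"w",round(s["grip_width"],4),"gf",round(s["gripper_force"],1),"q",np.round(s["q"],0),"qv",np.abs(s["qvel"]).max().round(2))
if len(sys.argv)>3:
    d=np.array(list(map(float,sys.argv[1:4])))-p
    print("tool delta",(Rt.T@d).round(4))
    if len(sys.argv)>4:
        ty=float(sys.argv[4]); dy=(ty-yaw+90)%180-90; a=np.radians(yaw+dy)
        N=np.c_[[-np.sin(a),np.cos(a),0],[np.cos(a),np.sin(a),0],[0,0,-1.]]
        if N[:,1]@Rt[:,1]<0: N[:,:2]*=-1
        print("after-turn delta",(N.T@d).round(4),"rotvec",R.from_matrix(Rt.T@N).as_rotvec().round(4))
E
python3 st.py 0.463 0.0385 0.041 68.3
```

```text
t 1.6 p [0.447  0.0298 0.2562] yawY 68.41 zaxis [-0.  0. -1.] F [ 0.9  0.4 -0.1] w 0.0857 gf 0.0 q [-11.  12.  89.   0.  79. -80.] qv 39.82
tool delta [-0.0118  0.0139  0.2151]
after-turn delta [-0.0116  0.014   0.2152] rotvec [ 0.     -0.0005  0.0019]
```

>>> send_rows([
  [[-0.006,0.007,0.03,0,0,0,1],[-0.006,0.007,0.03,0,0,0,1],[0,0,0.03,0,0,0,1],[0,0,0.02,0,0,0,1],[0,0,0,0,0,0,1]],
])

```text
time_s: 2.22
position: [0.4624, 0.0399, 0.1453]
tool_rot: [[-0.93, 0.368, -0.003], [0.368, 0.93, 0.001], [0.003, -0.001, -1.0]]
ft_force: [-0.1, -0.5, -1.0]
grip_width: 0.0853
gripper_force: 0.0
```

```bash
python3 st.py 0.463 0.0385 0.041 68.3; cat > wl.py <<'E'
import sys
from h import *
from rig import telemetry, optics
s=telemetry.observe(); d=optics.get_image("wrist"); n=sys.argv[1]
np.savez(f"pics/{n}.npz",pos=s["position"],rot=s["tool_rot"],**d)
cv2.imwrite(f"pics/{n}.png",d["image"][:,:,::-1])
E
python3 wl.py w1
```

```text
t 2.23 p [0.4624 0.0399 0.1453] yawY 68.41 zaxis [-0.003  0.001 -1.   ] F [-0.1 -0.5 -1. ] w 0.0853 gf 0.0 q [-10.  21.  97.   0.  62. -78.] qv 2.35
tool delta [-0.0014 -0.001   0.1043]
after-turn delta [-0.0011 -0.0011  0.1043] rotvec [-0.0007 -0.0032  0.0019]
```

View pics/w1.png

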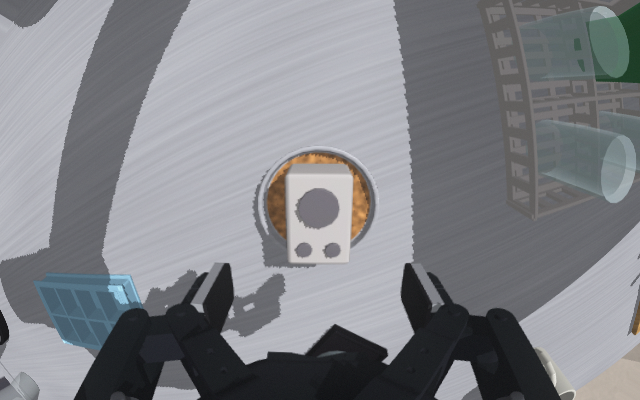

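The timer lies square between the jaws, spanning (287..350, 172..262) with the jaws centred at column 316. I'll go down and grip it.

>>> send_rows([
  [[-0.001,-0.001,0.03,0,0,0,1],[0,0,0.03,0,0,0,1],[0,0,0.025,0,0,0,1],[0,0,0.019,0,0,0,1],[0,0,0,0,0,0,1],[0,0,0,0,0,0,-1],[0,0,0,0,0,0,-1],[0,0,0,0,0,0,-1],[0,0,0,0,0,0,-1],[0,0,0,0,0,0,-1],[0,0,0,0,0,0,-1]],
], squeeze=40)

```text
time_s: 3.65
position: [0.4641, 0.0384, 0.0434]
tool_rot: [[-0.93, 0.368, 0.002], [0.368, 0.93, -0.0], [-0.002, 0.0, -1.0]]
ft_force: [0.3, 0.5, 6.9]
grip_width: 0.0494
gripper_force: 41.4
```

```bash
python3 st.py 0.48 -0.10 0.041 34.5
```

```text
t 3.65 p [0.4641 0.0384 0.0434] yawY 68.42 zaxis [ 0.002 -0.    -1.   ] F [0.3 0.5 6.9] w 0.0494 gf 41.4 q [-10.  30. 104.  -0.  46. -78.] qv 0.11
tool delta [-0.0657 -0.1229  0.0025]
after-turn delta [-0.1231 -0.0653  0.0024] rotvec [0.001 0.002 0.592]
```

>>> send_rows([
  [[0,0,-0.02,0,0,0,-1],[0,0,-0.03,0,0,0.148,-1],[0,0,-0.03,0,0,0.148,-1],[0,0,0,0,0,0.148,-1],[0,0,0,0,0,0.148,-1],[-0.03,-0.016,0,0,0,0,-1],[-0.03,-0.016,0,0,0,0,-1],[-0.03,-0.016,0,0,0,0,-1],[-0.03,-0.016,0,0,0,0,-1],[0,0,0.02,0,0,0,-1],[0,0,0.02,0,0,0,-1],[0,0,0,0,0,0,-1]],
])

```text
time_s: 5.15
position: [0.4782, -0.0965, 0.0818]
tool_rot: [[-0.566, 0.824, -0.002], [0.824, 0.566, 0.001], [0.002, -0.001, -1.0]]
ft_force: [0.2, 0.6, -1.1]
grip_width: 0.0493
gripper_force: 42.2
```

```bash
python3 st.py 0.48 -0.10 0.041 34.5
```

```text
t 5.15 p [ 0.4782 -0.0965  0.0818] yawY 34.48 zaxis [-0.002  0.001 -1.   ] F [ 0.2  0.6 -1.1] w 0.0493 gf 42.2 q [-25.  28.  98.  -0.  54. -60.] qv 1.8
tool delta [-0.004  -0.0005  0.0408]
after-turn delta [-0.0039 -0.0005  0.0408] rotvec [-0.0011 -0.0019 -0.0003]
```

>>> send_rows([
  [[0,0,0.02,0,0,0,-1],[0,0,0.015,0,0,0,-1],[0,0,0.005,0,0,0,-1],[0,0,0.0007,0,0,0,-1],[0,0,0,0,0,0,0.2],[0,0,0,0,0,0,0.5],[0,0,0,0,0,0,0.7],[0,0,-0.03,0,0,0,0.7],[0,0,-0.06,0,0,0,0.7],[0,0,-0.06,0,0,0,0.3],[0,0,-0.06,0,0,0,0.1],[0,0,-0.04,0,0,0,0.1]],
])

```text
time_s: 6.65
position: [0.4787, -0.0966, 0.2947]
tool_rot: [[-0.566, 0.824, 0.003], [0.824, 0.566, -0.001], [-0.003, 0.002, -1.0]]
ft_force: [-0.1, 0.3, -0.4]
grip_width: 0.0466
gripper_force: 0.0
```

```bash
python3 st.py 0.405 0.375 0.29 37; python3 - <<'E'
from h import *
from rig import optics
np.set_printoptions(precision=4,suppress=True)
d=optics.get_image("top"); np.savez("pics/top1.npz",**d); P=cloud(d); cv2.imwrite("pics/top1.png",cv2.resize(d["image"][140:325,100:400,::-1],None,fx=2.6,fy=2.6,interpolation=cv2.INTER_CUBIC))
E
```

```text
t 6.65 p [ 0.4787 -0.0966  0.2947] yawY 34.5 zaxis [ 0.003 -0.001 -1.   ] F [-0.1  0.3 -0.4] w 0.0466 gf 0.0 q [-25.  14.  80.   0.  86. -60.] qv 47.75
tool delta [0.4304 0.2063 0.0038]
after-turn delta [0.421  0.2249 0.0047] rotvec [ 0.0016  0.0029 -0.0437]
```

View pics/top1.png

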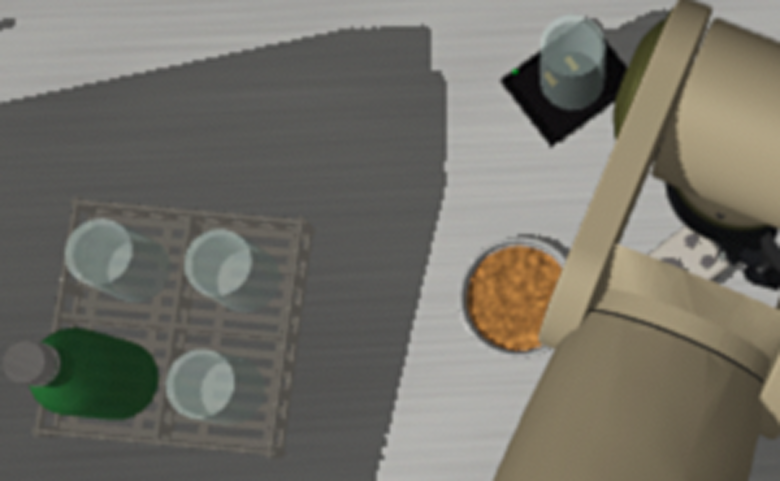

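>>> send_rows([
  [[0,0,0,0,0,-0.0437,0.5],[0.038,0.0207,0,0,0,0,0.5],[0.038,0.0207,0,0,0,0,0.5],[0.038,0.0207,0,0,0,0,0.5],[0.038,0.0207,0,0,0,0,0.5],[0.038,0.0207,0,0,0,0,0.5],[0.038,0.0207,0,0,0,0,0.5],[0.038,0.0207,0,0,0,0,0.5],[0.038,0.0207,0,0,0,0,0.5],[0.038,0.0207,0,0,0,0,0.5],[0.038,0.0207,0,0,0,0,0.5],[0.038,0.0207,0,0,0,0,0.5]],
])

```text
time_s: 8.2
position: [0.4086, 0.3756, 0.2914]
tool_rot: [[-0.602, 0.799, -0.0], [0.799, 0.602, -0.0], [-0.0, -0.0, -1.0]]
ft_force: [0.6, -0.3, 0.4]
grip_width: 0.0643
gripper_force: 0.0
```

>>> send_rows([
  [[0,0,0,0,0,0,0.5],[0,0,0,0,0,0,0.5]],
])

```text
time_s: 8.45
position: [0.4091, 0.3738, 0.2913]
tool_rot: [[-0.602, 0.799, -0.0], [0.799, 0.602, -0.001], [-0.0, -0.001, -1.0]]
ft_force: [-0.6, -0.4, 0.3]
grip_width: 0.0644
gripper_force: 0.0
```

```bash
python3 st.py 0.407 0.377 0.194 37; python3 wl.py w2
```

```text
t 8.45 p [0.4091 0.3738 0.2913] yawY 37.0 zaxis [-0.    -0.001 -1.   ] F [-0.6 -0.4  0.3] w 0.0644 gf 0.0 q [30. 21. 70. -0. 89. -7.] qv 1.12
tool delta [0.0038 0.0003 0.0973]
after-turn delta [0.0038 0.0003 0.0973] rotvec [-0.0007  0.0002  0.    ]
```

View pics/w2.png

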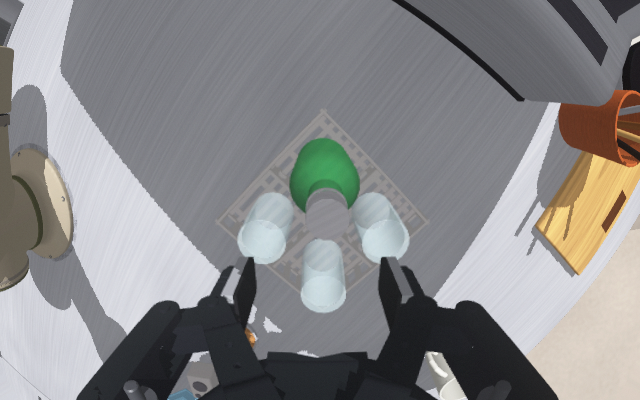

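The wrist view shows the cap centred at about (327,213) and the three tumblers clear at (263,240), (381,240) and (323,290). I'll check the cap position with the calibration.

```bash
python3 - <<'E'
from h import *
d=load("pics/w2.npz"); s=dict(position=d["pos"],tool_rot=d["rot"])
print(d["hand_eye"].round(3).tolist())
for uv,z in[((327,213),.216),((263,243),.108),((381,243),.108),((323,295),.108)]: print(wpt(d["hand_eye"],None,s,d["K"],uv,z).round(4))
E
```

```text
[[0.0, -0.949, -0.316, 0.082], [1.0, 0.0, -0.0, 0.0], [0.001, -0.316, 0.949, -0.118], [0.0, 0.0, 0.0, 1.0]]
[0.4071 0.3875 0.216 ]
[0.3992 0.2894 0.108 ]
[0.5017 0.3666 0.108 ]
[0.4922 0.2751 0.108 ]
```

```bash
python3 - <<'E'
from h import *
d=load("pics/w2.npz"); K=d["K"]; v,u=np.mgrid[180:245,295:360]; z=d["range_z"][v,u]
x=(u-K[0,2])/K[0,0]; y=(v-K[1,2])/K[1,1]; r=np.hypot(x,y)+1e-9
V=np.stack([np.sin(r)*x/r,np.sin(r)*y/r,np.cos(r)],-1); C=V*(z/np.cos(r))[...,None]
H=d["hand_eye"]; W=(C@H[:3,:3].T+H[:3,3])@d["rot"].T+d["pos"]
W=W[(z>0)]; top=W[W[:,2]>.205]; print(len(top), np.round([top.min(0),top.max(0),top.mean(0)],4))
t=W[W[:,2]>W[:,2].max()-.006]; print(len(t),cv2.minEnclosingCircle((t[:,:2]*1000).astype(np.float32)))
E
```

```text
1640 [[0.3948 0.3687 0.205 ]
 [0.425  0.3995 0.2185]
 [0.4087 0.3852 0.2157]]
1510 ((410.0616455078125, 383.9675598144531), 15.537609100341797)
```

>>> send_rows([
  [[0.0056,0.004,0.02,0,0,0,0.5],[0,0,0.03,0,0,0,0.5],[0,0,0.027,0,0,0,0.5],[0,0,0.02,0,0,0,0.5],[0,0,0,0,0,0,0.5],[0,0,0,0,0,0,-0.1],[0,0,0,0,0,0,-0.2],[0,0,0,0,0,0,-0.3],[0,0,0,0,0,0,-0.5],[0,0,0,0,0,0,-1],[0,0,0,0,0,0,-1],[0,0,0,0,0,0,-1]],
], squeeze=70)

```text
time_s: 10.0
position: [0.4095, 0.3814, 0.1957]
tool_rot: [[-0.602, 0.799, 0.003], [0.799, 0.602, 0.001], [-0.0, 0.003, -1.0]]
ft_force: [0.5, 1.7, 6.6]
grip_width: 0.0289
gripper_force: 68.3
```

```bash
python3 st.py 0.407 0.377 0.194 37; python3 wl.py w3; python3 - <<'E'
import cv2
im=cv2.imread("pics/w3.png"); cv2.imwrite("pics/w3c.png",im[120:400,140:500])
E
```

```text
t 10.0 p [0.4095 0.3814 0.1957] yawY 37.0 zaxis [ 0.003  0.001 -1.   ] F [0.5 1.7 6.6] w 0.0289 gf 68.3 q [31. 26. 79. -0. 76. -6.] qv 0.17
tool delta [-0.002  -0.0047  0.0017]
after-turn delta [-0.002  -0.0047  0.0017] rotvec [0.0029 0.0003 0.    ]
```

View pics/w3c.png

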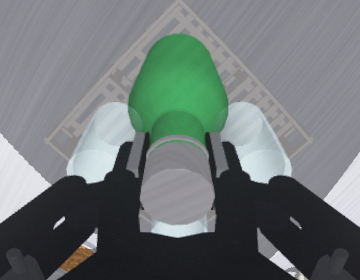

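>>> send_rows([
  [[0,0,-0.01,0,0,0,-1],[0,0,-0.02,0,0,0,-1],[0,0,-0.03,0,0,0,-1],[0,0,-0.03,0,0,0,-1],[0,0,-0.03,0,0,0,-1],[0,0,-0.015,0,0,0,-1],[0,0,0,0,0,0,-1]],
])

```text
time_s: 10.92
position: [0.4088, 0.3811, 0.3303]
tool_rot: [[-0.602, 0.799, 0.001], [0.799, 0.602, 0.0], [-0.0, 0.001, -1.0]]
ft_force: [-0.6, 0.9, -3.6]
grip_width: 0.0288
gripper_force: 69.2
```

>>> send_rows([
  [[-0.015,-0.008,0,0,0,0,-1],[-0.029,-0.0155,0,0,0,0,-1],[-0.031,-0.0165,0,0,0,0,-1],[-0.031,-0.0165,0,0,0,0,-1],[-0.031,-0.0165,0,0,0,0,-1],[-0.031,-0.0165,0,0,0,0,-1],[-0.031,-0.0165,0,0,0,0,-1],[-0.031,-0.0165,0,0,0,0,-1],[-0.031,-0.0165,0,0,0,0,-1],[-0.031,-0.0165,0,0,0,0,-1],[-0.015,-0.008,0,0,0,0,-1],[0,0,0,0,0,0,-1]],
])

```text
time_s: 12.42
position: [0.4628, 0.0367, 0.3291]
tool_rot: [[-0.6, 0.8, -0.001], [0.8, 0.6, 0.0], [0.001, -0.001, -1.0]]
ft_force: [-0.2, 0.5, -2.7]
grip_width: 0.0284
gripper_force: 69.4
```

```bash
python3 st.py 0.464 0.038 0.192 37; python3 - <<'E'
from h import *
from rig import optics
d=optics.get_image("top"); np.savez("pics/top2.npz",**d); cv2.imwrite("pics/top2.png",cv2.resize(d["image"][140:325,200:400,::-1],None,fx=3,fy=3,interpolation=cv2.INTER_CUBIC))
E
```

```text
t 12.43 p [0.4628 0.0367 0.3291] yawY 36.88 zaxis [-0.001  0.    -1.   ] F [-0.2  0.5 -2.7] w 0.0284 gf 69.4 q [-10.  10.  79.   0.  91. -47.] qv 2.26
tool delta [0.0002 0.0018 0.1371]
after-turn delta [0.0003 0.0017 0.1371] rotvec [-0.0008 -0.001  -0.002 ]
```

View pics/top2.png

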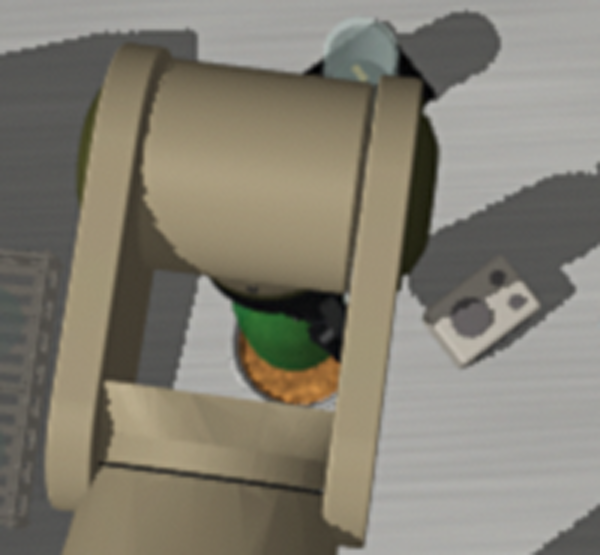

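The bottle hangs over the coaster, the cork showing below it at (290,375), and the timer sits on the counter at (485,310). I'll lower the bottle.

>>> send_rows([
  [[0,0.0015,0.015,0,0,0,-1],[0,0,0.03,0,0,0,-1],[0,0,0.03,0,0,0,-1],[0,0,0.03,0,0,0,-1],[0,0,0.015,0,0,0,-1],[0,0,0.007,0,0,0,-1],[0,0,0.004,0,0,0,-1],[0,0,0,0,0,0,-1]],
])

```text
time_s: 13.48
position: [0.4644, 0.0386, 0.1989]
tool_rot: [[-0.602, 0.798, 0.0], [0.798, 0.602, -0.0], [-0.0, 0.0, -1.0]]
ft_force: [0.7, 0.3, -3.6]
grip_width: 0.0285
gripper_force: 69.6
```

```bash
python3 st.py 0.464 0.038 0.1907 37
```

```text
t 13.47 p [0.4644 0.0386 0.1989] yawY 37.02 zaxis [ 0. -0. -1.] F [ 0.7  0.3 -3.6] w 0.0285 gf 69.6 q [-10.  17.  93.   0.  71. -47.] qv 0.53
tool delta [-0.0003 -0.0007  0.0082]
after-turn delta [-0.0003 -0.0007  0.0082] rotvec [0.0004 0.0003 0.0003]
```

>>> send_rows([
  [[0,0,0.004,0,0,0,-1],[0,0,0.002,0,0,0,-1],[0,0,0.001,0,0,0,-1],[0,0,0.001,0,0,0,-1],[0,0,0.0005,0,0,0,-1],[0,0,0,0,0,0,-1]],
])

```text
time_s: 14.22
position: [0.4647, 0.0383, 0.1907]
tool_rot: [[-0.602, 0.799, 0.001], [0.799, 0.602, -0.0], [-0.001, 0.001, -1.0]]
ft_force: [0.0, -0.5, 3.4]
grip_width: 0.0286
gripper_force: 69.6
```

>>> send_rows([
  [[0,0,0,0,0,0,-0.3],[0,0,0,0,0,0,-0.1],[0,0,0,0,0,0,0.2],[0,0,0,0,0,0,0.5],[0,0,0,0,0,0,0.5],[0,0,-0.03,0,0,0,0.5],[0,0,-0.05,0,0,0,0.5],[0,0,-0.03,0,0,0,0.5],[0,0,0,0,0,0,0.8]],
])

```text
time_s: 15.35
position: [0.4649, 0.0383, 0.302]
tool_rot: [[-0.602, 0.799, 0.004], [0.799, 0.602, -0.001], [-0.003, 0.003, -1.0]]
ft_force: [0.7, 0.3, -0.5]
grip_width: 0.0766
gripper_force: 0.0
```

```bash
python3 st.py 0.653 -0.017 0.20 37
```

```text
t 15.35 p [0.4649 0.0383 0.302 ] yawY 37.0 zaxis [ 0.004 -0.001 -1.   ] F [ 0.7  0.3 -0.5] w 0.0766 gf 0.0 q [-10.  11.  82.  -0.  87. -47.] qv 4.15
tool delta [-0.1571  0.1166  0.1029]
after-turn delta [-0.1574  0.117   0.102 ] rotvec [ 0.0031  0.0033 -0.    ]
```

>>> send_rows([
  [[-0.0262,0.0195,0,0,0,0,1],[-0.0262,0.0195,0,0,0,0,1],[-0.0262,0.0195,0,0,0,0,1],[-0.0262,0.0195,0,0,0,0,1],[-0.0262,0.0195,0,0,0,0,1],[-0.0262,0.0195,0.02,0,0,0,1],[0,0,0.04,0,0,0,1],[0,0,0.04,0,0,0,1],[0,0,0,0,0,0,1],[0,0,0,0,0,0,1]],
])

```text
time_s: 16.6
position: [0.6528, -0.0168, 0.2014]
tool_rot: [[-0.602, 0.799, 0.002], [0.799, 0.602, -0.0], [-0.001, 0.001, -1.0]]
ft_force: [-0.3, -0.2, 0.3]
grip_width: 0.0855
gripper_force: 0.0
```

```bash
python3 st.py 0.653 -0.017 0.092 37; python3 wl.py w4
```

```text
t 16.6 p [ 0.6528 -0.0168  0.2014] yawY 37.0 zaxis [ 0.002 -0.    -1.   ] F [-0.3 -0.2  0.3] w 0.0855 gf 0.0 q [-12.  34.  62.   0.  84. -49.] qv 1.07
tool delta [-1.000e-04 -1.000e-04  1.094e-01]
after-turn delta [-3.000e-04  1.000e-04  1.094e-01] rotvec [ 0.0011  0.0013 -0.    ]
```

View pics/w4.png

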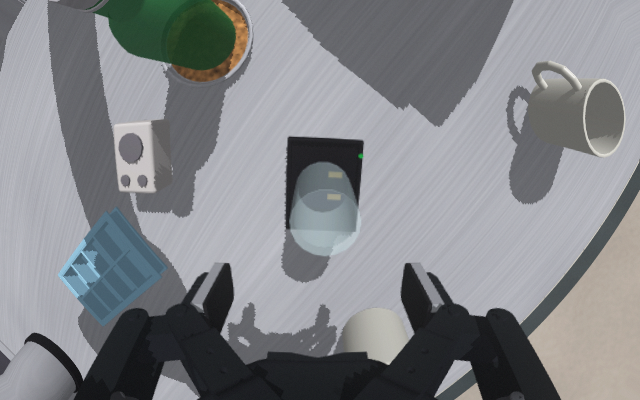

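The wrist view shows the tumbler's top centred at about (325,222) and the cradle's far edge from (288,138) to (363,140). The bottle stands in the coaster at (205,40).

```bash
python3 - <<'E'
from h import *
d=load("pics/w4.npz"); s=dict(position=d["pos"],tool_rot=d["rot"])
w=lambda uv,z:wpt(d["hand_eye"],None,s,d["K"],uv,z).round(4)
print("tum",w((325,222),.106)); a,b,c=w((288,138),.012),w((363,140),.012),w((286,231),.012)
print(a,b,c,(b+c)/2,np.linalg.norm(b-a),np.linalg.norm(c-a),np.degrees(np.arctan2(*(b-a)[1::-1])))
t=load("pics/top0.npz")
E
```

```text
tum [ 0.659 -0.015  0.106]
[0.6    0.0058 0.012 ] [0.6607 0.0494 0.012 ] [ 0.6562 -0.0766  0.012 ] [ 0.65845 -0.0136   0.012  ] 0.074735868229385 0.09974066372347842 35.689182844322616
```

>>> send_rows([
  [[-0.001,0.003,0.03,0,0,0,1],[0,0,0.03,0,0,0,1],[0,0,0.03,0,0,0,1],[0,0,0.019,0,0,0,1],[0,0,0,0,0,0,1],[0,0,0,0,0,0,0.5],[0,0,0,0,0,0,0.4],[0,0,0,0,0,0,0.2],[0,0,0,0,0,0,0],[0,0,0,0,0,0,-0.2],[0,0,0,0,0,0,-0.2]],
], squeeze=35)

```text
time_s: 18.02
position: [0.6561, -0.0158, 0.093]
tool_rot: [[-0.602, 0.799, 0.003], [0.799, 0.602, -0.001], [-0.002, 0.002, -1.0]]
ft_force: [0.7, 0.6, 6.5]
grip_width: 0.0552
gripper_force: 36.3
```

```bash
python3 st.py 0.408 0.379 0.25 37
```

```text
t 18.02 p [ 0.6561 -0.0158  0.093 ] yawY 37.0 zaxis [ 0.003 -0.001 -1.   ] F [0.7 0.6 6.5] w 0.0552 gf 36.3 q [-12.  40.  69.   0.  70. -49.] qv 0.09
tool delta [ 0.4642  0.0398 -0.1581]
after-turn delta [ 0.4646  0.0395 -0.157 ] rotvec [0.0021 0.0024 0.    ]
```

>>> send_rows([
  [[0,0,-0.01,0,0,0,-0.2],[0,0,-0.02,0,0,0,-0.2],[0,0,-0.04,0,0,0,-0.2],[0,0,-0.04,0,0,0,-0.2],[0,0,-0.04,0,0,0,-0.2],[0,0,-0.01,0,0,0,-0.2],[0,0,0,0,0,0,-0.2]],
], squeeze=35)

```text
time_s: 18.9
position: [0.6551, -0.0157, 0.2506]
tool_rot: [[-0.602, 0.799, -0.001], [0.799, 0.602, 0.0], [0.0, -0.0, -1.0]]
ft_force: [-0.0, -0.3, -2.4]
grip_width: 0.0548
gripper_force: 37.6
```

>>> send_rows([
  [[0.02,0.002,0,0,0,0,-0.2],[0.04,0.0035,0,0,0,0,-0.2],[0.043,0.0037,0,0,0,0,-0.2],[0.043,0.0037,0,0,0,0,-0.2],[0.043,0.0037,0,0,0,0,-0.2],[0.043,0.0037,0,0,0,0,-0.2],[0.043,0.0037,0,0,0,0,-0.2],[0.043,0.0037,0,0,0,0,-0.2],[0.043,0.0037,0,0,0,0,-0.2],[0.043,0.0037,0,0,0,0,-0.2],[0.04,0.0035,0,0,0,0,-0.2],[0.02,0.001,0,0,0,0,-0.2]],
])

```text
time_s: 20.4
position: [0.4053, 0.3801, 0.2499]
tool_rot: [[-0.604, 0.797, -0.002], [0.797, 0.604, -0.001], [0.001, -0.002, -1.0]]
ft_force: [1.0, -0.1, -0.9]
grip_width: 0.0553
gripper_force: 37.6
```

>>> send_rows([
  [[0,0,0,0,0,0,-0.2],[0,0,0,0,0,0,-0.2]],
])

```text
time_s: 20.65
position: [0.408, 0.378, 0.2507]
tool_rot: [[-0.601, 0.799, -0.0], [0.799, 0.601, -0.001], [-0.0, -0.001, -1.0]]
ft_force: [0.4, -0.4, -3.1]
grip_width: 0.0551
gripper_force: 37.6
```

```bash
python3 st.py 0.408 0.379 0.095 37; python3 wl.py w5
```

```text
t 20.65 p [0.408  0.378  0.2507] yawY 36.96 zaxis [-0.    -0.001 -1.   ] F [ 0.4 -0.4 -3.1] w 0.0551 gf 37.6 q [31. 23. 74. -0. 83. -6.] qv 0.76
tool delta [0.0008 0.0007 0.1557]
after-turn delta [0.0008 0.0006 0.1557] rotvec [-0.0008  0.0003 -0.0007]
```

View pics/w5.png

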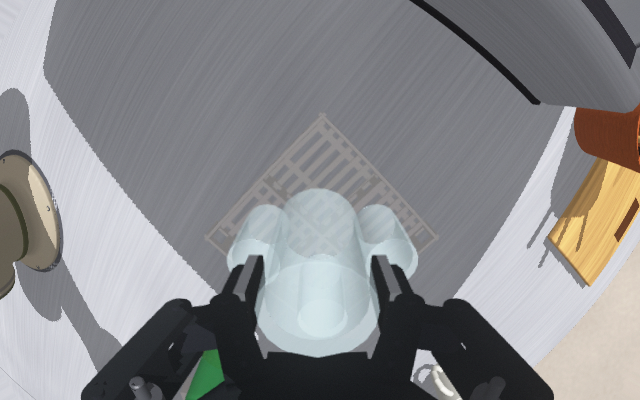

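The rack's far corner shows at (322,114) and its left and right corners at (207,238) and (437,238), so the held tumbler is nearly over the free cell. I'll check with numbers.

```bash
python3 - <<'E'
from h import *
d=load("pics/w5.npz"); s=dict(position=d["pos"],tool_rot=d["rot"])
w=lambda uv,z:wpt(d["hand_eye"],None,s,d["K"],uv,z).round(4)
a,l,r=[w(u,.05) for u in((322,114),(207,238),(437,238))]; c=(l+r)/2
print(a,l,r,"centre",c,"cell",c+(a-c)*.048/.098)
E
```

```text
[0.3677 0.4397 0.05  ] [0.3431 0.248  0.05  ] [0.5611 0.4119 0.05  ] centre [0.4521  0.32995 0.05   ] cell [0.41076122 0.3837051  0.05      ]
```

>>> send_rows([
  [[0.0026,0.003,0.015,0,0,0,-0.2],[0,0,0.03,0,0,0,-0.2],[0,0,0.03,0,0,0,-0.2],[0,0,0.03,0,0,0,-0.2],[0,0,0.02,0,0,0,-0.2],[0,0,0.012,0,0,0,-0.2],[0,0,0.008,0,0,0,-0.2],[0,0,0.003,0,0,0,-0.2],[0,0,0,0,0,0,-0.2]],
])

```text
time_s: 21.82
position: [0.4087, 0.3826, 0.1034]
tool_rot: [[-0.602, 0.799, 0.001], [0.799, 0.602, 0.0], [-0.0, 0.001, -1.0]]
ft_force: [0.1, 0.8, -2.1]
grip_width: 0.055
gripper_force: 37.6
```

```bash
python3 st.py 0.409 0.382 0.095 37
```

```text
t 21.82 p [0.4087 0.3826 0.1034] yawY 37.0 zaxis [ 0.001  0.    -1.   ] F [ 0.1  0.8 -2.1] w 0.055 gf 37.6 q [31. 32. 85. -0. 63. -6.] qv 0.4
tool delta [-0.0007 -0.0002  0.0084]
after-turn delta [-0.0007 -0.0002  0.0084] rotvec [ 0.0006  0.0001 -0.    ]
```

>>> send_rows([
  [[0,0,0.004,0,0,0,-0.2],[0,0,0.002,0,0,0,-0.2],[0,0,0.001,0,0,0,-0.2],[0,0,0.001,0,0,0,-0.2],[0,0,0.0007,0,0,0,-0.2],[0,0,0,0,0,0,-0.2]],
])

```text
time_s: 22.58
position: [0.4087, 0.3827, 0.095]
tool_rot: [[-0.602, 0.799, 0.001], [0.799, 0.602, 0.0], [-0.0, 0.001, -1.0]]
ft_force: [-1.5, 0.6, 4.8]
grip_width: 0.0548
gripper_force: 38.1
```

Contact (+4.8 N). I'll release it and lift.

>>> send_rows([
  [[0,0,0,0,0,0,0.4],[0,0,0,0,0,0,0.5],[0,0,0,0,0,0,0.7],[0,0,0,0,0,0,0.7],[0,0,-0.02,0,0,0,0.7],[0,0,-0.05,0,0,0,0.7],[0,0,-0.06,0,0,0,0.7],[0,0,-0.04,0,0,0,0.7],[0,0,-0.02,0,0,0,0.7],[0,0,0,0,0,0,0.7]],
])

```text
time_s: 23.82
position: [0.4088, 0.3827, 0.2855]
tool_rot: [[-0.602, 0.799, 0.002], [0.799, 0.602, 0.001], [-0.0, 0.003, -1.0]]
ft_force: [-0.2, -0.1, -0.1]
grip_width: 0.0722
gripper_force: 0.0
```

```bash
python3 st.py 0.478 -0.096 0.28 34.5; python3 wl.py w6; python3 - <<'E'
import cv2
im=cv2.imread("pics/w6.png"); cv2.imwrite("pics/w6c.png",im[80:330,180:460])
E
```

```text
t 23.82 p [0.4088 0.3827 0.2855] yawY 37.0 zaxis [ 0.002  0.001 -1.   ] F [-0.2 -0.1 -0.1] w 0.0722 gf 0.0 q [31. 22. 70.  0. 89. -6.] qv 3.21
tool delta [-0.424  -0.2328  0.005 ]
after-turn delta [-0.4337 -0.2141  0.0055] rotvec [0.0029 0.0002 0.0436]
```

View pics/w6c.png

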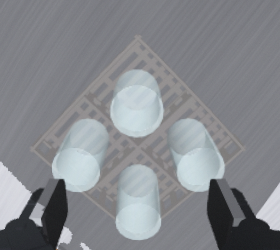

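All four tumblers stand upright in the rack, the stray one in the far cell at crop position (137,105). I'll go back for the timer at a raised height, since the path crosses the bottle.

>>> send_rows([
  [[0,0,-0.03,0,0,0.0436,0.7],[-0.0394,-0.01946,0,0,0,0,0.7],[-0.0394,-0.01946,0,0,0,0,0.7],[-0.0394,-0.01946,0,0,0,0,0.7],[-0.0394,-0.01946,0,0,0,0,0.7],[-0.0394,-0.01946,0,0,0,0,0.7],[-0.0394,-0.01946,0,0,0,0,0.7],[-0.0394,-0.01946,0,0,0,0,0.7],[-0.0394,-0.01946,0,0,0,0,0.7],[-0.0394,-0.01946,0,0,0,0,0.7],[-0.0394,-0.01946,0,0,0,0,0.9],[-0.0394,-0.01946,0,0,0,0,0.9]],
])

```text
time_s: 25.38
position: [0.4774, -0.0972, 0.3128]
tool_rot: [[-0.566, 0.824, -0.002], [0.824, 0.566, 0.001], [0.002, -0.001, -1.0]]
ft_force: [0.7, 0.5, -0.3]
grip_width: 0.0809
gripper_force: 0.0
```

>>> send_rows([
  [[0,0,0.05,0,0,0,0.9],[0,0,0.06,0,0,0,0.9],[0,0,0.05,0,0,0,0.9],[0,0,0,0,0,0,0.9],[0,0,0,0,0,0,0.9]],
])

```text
time_s: 26.0
position: [0.4783, -0.0961, 0.1556]
tool_rot: [[-0.566, 0.824, 0.001], [0.824, 0.566, -0.001], [-0.001, 0.001, -1.0]]
ft_force: [0.0, 0.5, -0.1]
grip_width: 0.081
gripper_force: 0.0
```

```bash
python3 st.py 0.4785 -0.0965 0.0405 34.5; python3 wl.py w7
```

```text
t 26.0 p [ 0.4783 -0.0961  0.1556] yawY 34.5 zaxis [ 0.001 -0.001 -1.   ] F [ 0.   0.5 -0.1] w 0.081 gf 0.0 q [-25.  22.  93.   0.  65. -60.] qv 1.21
tool delta [-3.000e-04 -1.000e-04  1.151e-01]
after-turn delta [-0.0004 -0.      0.1151] rotvec [0.0008 0.0014 0.0001]
```

View pics/w7.png

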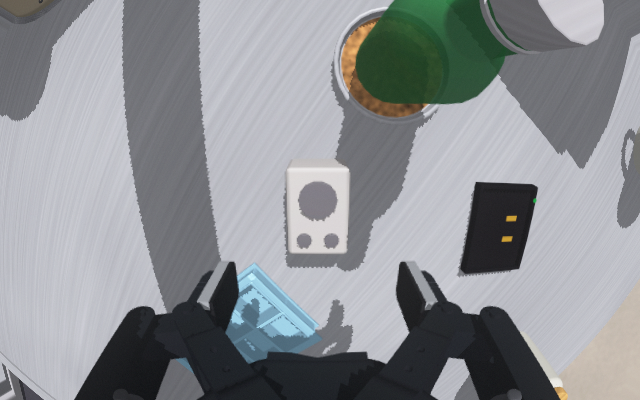

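The timer lies square between the jaws, its top spanning (287..349, 168..253). The cradle is empty, with corners (476,183), (537,187), (519,270) and (460,274).

```bash
python3 - <<'E'
from h import *
d=load("pics/w7.npz"); s=dict(position=d["pos"],tool_rot=d["rot"])
w=lambda uv,z:wpt(d["hand_eye"],None,s,d["K"],uv,z).round(4)
print("timer",np.mean([w(u,.045) for u in((287,168),(349,168),(348,253),(287,253))],0))
c=np.array([w(u,.012) for u in((476,183),(537,187),(519,270),(460,274))]); print(c,c.mean(0)); e=c[1]-c[0]+c[2]-c[3];print(np.degrees(np.arctan2(e[1],e[0])))
E
python3 st.py .6555 -.0145 .0465 34.9
```

```text
timer [ 0.4791   -0.096025  0.045   ]
[[ 0.5937  0.0041  0.012 ]
 [ 0.661   0.0479  0.012 ]
 [ 0.7188 -0.0328  0.012 ]
 [ 0.6504 -0.0776  0.012 ]] [ 0.655975 -0.0146    0.012   ]
33.140954841238994
t 26.05 p [ 0.4784 -0.0962  0.1561] yawY 34.5 zaxis [ 0.003 -0.001 -1.   ] F [-0.1 -0.4  0.1] w 0.0813 gf 0.0 q [-25.  22.  93.   0.  65. -60.] qv 0.55
tool delta [-0.0327  0.192   0.11  ]
after-turn delta [-0.0343  0.1919  0.1096] rotvec [ 0.0015  0.0026 -0.0069]
```

>>> send_rows([
  [[0,0,0.04,0,0,0,0.9],[0,0,0.04,0,0,0,0.9],[0,0,0.025,0,0,0,0.9],[0,0,0.01,0,0,0,0.9],[0,0,0,0,0,0,0.9],[0,0,0,0,0,0,-1],[0,0,0,0,0,0,-1],[0,0,0,0,0,0,-1],[0,0,0,0,0,0,-1],[0,0,0,0,0,0,-1],[0,0,0,0,0,0,-1]],
], squeeze=40)

```text
time_s: 27.42
position: [0.4781, -0.0961, 0.0406]
tool_rot: [[-0.566, 0.824, 0.002], [0.824, 0.566, -0.001], [-0.002, 0.001, -1.0]]
ft_force: [-0.2, -0.3, 6.5]
grip_width: 0.0493
gripper_force: 41.5
```

>>> send_rows([
  [[0,0,-0.02,0,0,0,-1],[0,0,-0.05,0,0,0,-1],[-0.0055,0.032,0,0,0,0,-1],[-0.0055,0.032,0,0,0,0,-1],[-0.0055,0.032,0,0,0,0,-1],[-0.0055,0.032,0,0,0,0,-1],[-0.0055,0.032,0,0,0,0,-1],[-0.0055,0.032,0,0,0,0,-1],[0,0,0.02,0,0,0,-1],[0,0,0.02,0,0,0,-1],[0,0,0.012,0,0,0,-1],[0,0,0,0,0,0,-1]],
])

```text
time_s: 28.92
position: [0.6542, -0.0143, 0.057]
tool_rot: [[-0.566, 0.824, -0.001], [0.824, 0.566, 0.0], [0.001, -0.001, -1.0]]
ft_force: [0.7, -0.3, -2.3]
grip_width: 0.0499
gripper_force: 42.2
```

```bash
python3 st.py .6555 -.0145 .0466 34.5; python3 wl.py w8; python3 - <<'E'
import cv2
im=cv2.imread("pics/w8.png"); cv2.imwrite("pics/w8c.png",cv2.resize(im[120:330,200:440],None,fx=2.5,fy=2.5))
E
```

```text
t 28.93 p [ 0.6542 -0.0143  0.057 ] yawY 34.49 zaxis [-0.001  0.    -1.   ] F [ 0.7 -0.3 -2.3] w 0.0499 gf 42.2 q [-12.  43.  71.  -0.  66. -46.] qv 1.3
tool delta [-0.0009  0.001   0.0104]
after-turn delta [-0.0008  0.0009  0.0104] rotvec [-0.001  -0.0009 -0.0001]
```

View pics/w8c.png

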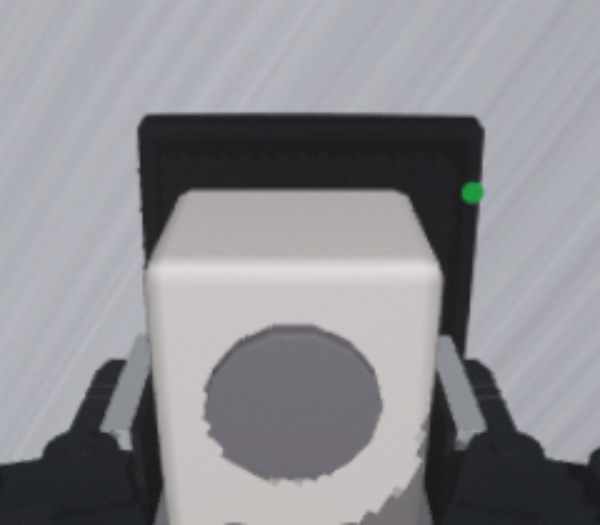

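```bash
python3 - <<'E'
from h import *
d=load("pics/w8.npz"); s=dict(position=d["pos"],tool_rot=d["rot"])
w=lambda u,v,z:(d["rot"].T@(wpt(d["hand_eye"],None,s,d["K"],(200+u/2.5,120+v/2.5),z)-d["pos"])).round(4)
print(w(139,120,.012),w(484,125,.012)); print(w(180,193,.0164),w(408,193,.0164)); print(w(148,265,.0614),w(442,270,.0614))
E
```

```text
[ 0.0488 -0.0333  0.0451] [0.0479 0.042  0.045 ]
[ 0.0336 -0.0242  0.0406] [0.0336 0.0249 0.0406]
[ 0.0351 -0.0231 -0.0044] [ 0.0343  0.0241 -0.0044]
```

>>> send_rows([
  [[0.002,0.004,0,0,0,0,-1],[0,0,0,0,0,0,-1],[0,0,0.006,0,0,0,-1],[0,0,0.003,0,0,0,-1],[0,0,0.001,0,0,0,-1],[0,0,0,0,0,0,-1]],
])

```text
time_s: 29.72
position: [0.6567, -0.0105, 0.0473]
tool_rot: [[-0.566, 0.824, -0.0], [0.824, 0.566, 0.0], [0.0, -0.0, -1.0]]
ft_force: [0.4, 0.3, -0.5]
grip_width: 0.0495
gripper_force: 42.2
```

>>> send_rows([
  [[0,0,0,0,0,0,0.2],[0,0,0,0,0,0,0.3],[0,0,0,0,0,0,0.5],[0,0,0,0,0,0,0.5],[0,0,-0.03,0,0,0,0.5],[0,0,-0.06,0,0,0,0.5],[0,0,-0.06,0,0,0,0.5],[0,0,-0.06,0,0,0,0.5],[0,0,-0.03,0,0,0,0.5],[0,0,0,0,0,0,0.5],[0,0,0,0,0,0,0.5]],
])

```text
time_s: 31.1
position: [0.6564, -0.0103, 0.286]
tool_rot: [[-0.566, 0.824, -0.002], [0.824, 0.566, 0.0], [0.002, -0.002, -1.0]]
ft_force: [0.8, 0.3, 0.6]
grip_width: 0.064
gripper_force: 0.0
```

```bash
python3 st.py; python3 wl.py w9; python3 - <<'E'
from h import *
from rig import optics
d=optics.get_image("top"); np.savez("pics/top3.npz",**d); im=cv2.imread("pics/w9.png")
cv2.imwrite("pics/fin.png",np.vstack([im[:330],cv2.resize(d["image"][140:325,100:400,::-1],(640,270))]))
E
```

```text
t 31.1 p [ 0.6564 -0.0103  0.286 ] yawY 34.5 zaxis [-0.002  0.    -1.   ] F [0.8 0.3 0.6] w 0.064 gf 0.0 q [-11.  32.  52.   0.  96. -46.] qv 0.79
```

View pics/fin.png

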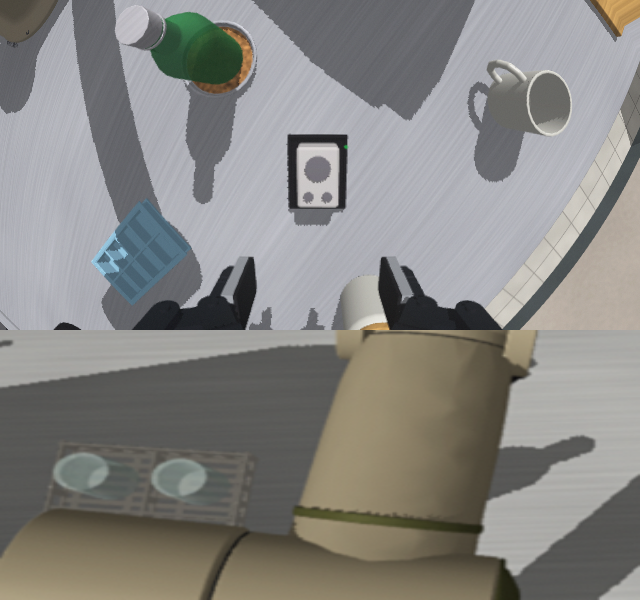

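The timer sits centred and flat in the cradle (299..339, 143..208 within 288..347, 135..210), and the bottle stands in the coaster. A quick numeric check, and then I'll hand in.

```bash
python3 - <<'E'
from h import *
d=load("pics/w9.npz"); s=dict(position=d["pos"],tool_rot=d["rot"])
w=lambda u,v,z:wpt(d["hand_eye"],None,s,d["K"],(u,v),z).round(4)
t=np.mean([w(298,145,.051),w(339,144,.051),w(339,208,.051),w(298,208,.051)],0); c=np.mean([w(288,135,.012),w(348,135,.012),w(346,210,.012),w(288,210,.012)],0)
print("timer",t,"cradle",c,(d["rot"].T@(t-c)).round(4))
K=d["K"]; v,u=np.mgrid[0:60,105:260]; z=d["range_z"][v,u]; x=(u-K[0,2])/K[0,0]; y=(v-K[1,2])/K[1,1]; r=np.hypot(x,y)
C=np.stack([np.sin(r)*x/r,np.sin(r)*y/r,np.cos(r)],-1)*(z/np.cos(r))[...,None]; H=d["hand_eye"]
W=((C@H[:3,:3].T+H[:3,3])@d["rot"].T+d["pos"])[z>0]
q=W[(W[:,2]>.205)&(W[:,2]<.225)]; print("cap",len(q),cv2.minEnclosingCircle((q[:,:2]*1000).astype(np.float32)),q[:,2].max())
q=W[(W[:,2]>.06)&(W[:,2]<.105)]; print("body",q.min(0),q.max(0))
E
```

```text
timer [ 0.65755  -0.009625  0.051   ] cradle [ 0.65895 -0.0138   0.012  ] [ 0.0043  0.0011 -0.039 ]
cap 1194 ((465.2570495605469, 39.78120803833008), 15.758280754089355) 0.21410156365022653
body [0.46888119 0.0427432  0.06006951] [0.49866422 0.07393182 0.10496993]
```

```bash
python3 -c "
from rig import env; print(env.close_job())"
```

```text
the job is handed in; nothing more can be done
None
```

The job is handed in after about 31 s of robot time: the bottle is upright in its coaster, the timer is flat in its cradle and the stray tumbler is upside down in the freed rack cell, all within tolerance by my last camera checks; the other three tumblers and the ice tray were left untouched, and no verdict was shown.

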